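Lock the coupler bushing with its index pin

TASK

Lock the loose steel bushing in the coupler service stand so that it cannot spin: take the index pin (the one with the tall straight cylindrical head) out of the rack, put it down through the hole in the bushing's flange, and bring the bushing round, feeling lightly with the pin, until it drops into the index hole hidden in the plate underneath. Push it fully home with its head down on the flange and let go of it; never press or lever hard with the pin, and leave the other two pins and everything else on the bench where they are.

Things in the scene. Friction and masses are not known exactly. Their poses are not given: they have to be found in the camera images.
- stand: Stand screwed to the bench (fixed): square grey base 130 x 130 x 18 high; on it a round aluminium rim, outside diameter 120, top 51 above the bench. Origin: centre of the base's underside, on the bushing's vertical axis; z up, +x towards the small pointer block (22 x 12, top at 48) that sticks out of the rim.
- plate_top (a point): Fixed point on the bushing's axis at the flat top of the steel index plate (44 above the bench), inside the rim under the flange. The plate does not turn. Its ONE index hole, 13 wide, 26 deep, 34 from the axis, is hidden by the flange and not measured: its angle differs each time, anywhere within 0.6 rad either side of the stand's +x (pointer). Feel for it with the pin's tip.
- pointer (a point): Outer end of the pointer block's top edge, 80 from the axis, 48 above the bench.
- bushing (a joint): Turn of the loose bushing about the stand's vertical axis, rad, positive anticlockwise seen from above; at 0 the flange hole lies on the stand's +x, over the pointer. Starts between 1.0 and 1.9, so the index hole is always found by turning clockwise. Stops at -1.2 and 2.4. Light friction, 1 to 2 N at the hole.
- flange_hole (a point): Mouth centre of the one through hole (13 wide, vertical, 34 from the axis) in the bushing's flange, on its top face, 58 above the bench; goes round with the bushing. Flange: steel disc, diameter 106, 12 thick, 2 gap between it and the index plate below; low central hub of diameter 40, top 64 above the bench.
- index_pin: Index pin, loose, steel, 78 long, about 0.1 kg, upright in the rack: round shank diameter 10, 36 long, the lowest 3 tapered to a 5 wide tip; above it a straight cylindrical head, diameter 18, 42 tall, to hold it by. Origin: centre of the tip's end face; z up along the pin. In the rack the head rests on the rack's top (origin 8 above the bench).
- pin_tip (a point): Centre of the index pin's lower end face (the pin's origin). In the flange hole with the tip standing on the plate, it is 44 above the bench and the head's underside is 22 above the flange; fully home the head rests on the flange and the tip is 22. The pin must never bear on stand, plate or bushing with more than 50 N, down or sideways, knocks included: 3 to 8 N and 10 mm/s are ample.
- pin_head (a point): Point on the index pin's axis in its head, 66 above the tip (12 below the head's top): a good height to hold it.
- short_pin: Another pin in the rack, not to be used: shank 10 x 16 long with a wide flat head diameter 32, 12 high. Origin: centre of the shank's lower end.
- thin_pin: Another pin in the rack, not to be used: shank 7 x 36 long with a ball head of diameter 24 (top 66 above the shank's end). Origin: centre of the shank's lower end.
- rack: Grey plastic rack (fixed), 56 x 160 x 44 high, origin under its centre; three holes 13 wide, 40 deep, in a row along its y at -55, 0 and +55, one pin in each, in any order.
- spanner: open-ended steel spanner, 180 long, lying flat; bystander (origin: centre of its underside)
- seal_ring: flat black rubber ring, 52 outside, 6 high, lying flat; bystander (origin: centre of its underside)
- parts_cup: open steel cup, 72 wide, 55 high; bystander (origin: centre of its underside)
- spray: upright blue cleaner bottle with a white cap, 72 wide, 200 high; bystander (origin: centre of its underside)
- coupler: steel keg coupler body standing upright, 64 wide at the foot, 85 high; bystander (origin: centre of its underside)
- grease_can: plain steel can, 66 wide, 75 high; bystander (origin: centre of its underside)
- carton: cardboard carton 90 x 140 x 70 high; bystander (origin: centre of its underside)
Mind the look-alikes: they are no part of the job. What is shaped like the index_pin but yellow is not meant.

How it is judged (in metres and radians):
At the end, for the whole second after the job is handed in: The index pin stands upright (within 7 degrees) and at rest through the flange hole (tip within 4 mm of its axis) and in the index hole, its head down on the flange (tip at most 24.5 mm above the bench, 2.5 mm from fully home), and the bushing does not turn (z of pin_tip in the frame of stand below 0.0245 m and horizontal distance between pin_tip and flange_hole below 0.004 m and angle between index_pin's own z axis and vertical below 0.12 rad and linear speed of index_pin below 0.02 m/s and velocity of joint bushing between -0.05 and 0.05 rad/s); the robot touches nothing.
It fails at once if the index pin bears on the stand, its plate or the bushing with more than 50 N (contact force between index_pin and stand above 50 N).
It fails at once if another pin is moved by more than 15 mm (distance of any of short_pin, thin_pin from where it was at the start of the episode above 0.015 m).
It fails at once if a bystander is moved by more than 20 mm (distance of any of spanner, seal_ring, parts_cup, spray, coupler, grease_can, carton from where it was at the start of the episode above 0.02 m).
It also fails if it takes over 54 s, if anything falls off the work surface, if the arm or the gripper's body presses on something with over 40 N, if the wrist force passes 120 N, or if a joint passes its speed limit or range.

ROBOT

A 7-joint arm with a two-finger parallel gripper is mounted at the origin on the work surface. World frame = base frame: x ahead of the robot, y to its left, z up, the work surface at z = 0. Lengths are in m, angles in degrees, forces in N, time in s.
With the tool pointing down it reaches from about 0.35 to 0.775 m from the base axis. Payload 3.1 kg.
Tool frame: the origin (TCP) lies on the centre line of the jaws, within the pads' length; the fingertips stand 17 mm ahead of it and the grasp point (between the pads) lies 2 mm behind it (robot.tip_reach is the distance from the TCP to the fingertips, in m); z points along the fingers, y is the direction in which the jaws open and shut (so a half turn about z gives the same grasp; the last joint's range is limited). The gripper opens to 85 mm and grips with 20 to 120 N. Pads are 22 mm wide; open, the fingers measure 114 mm over their backs; the gripper's body (76 mm by 85 mm) begins 54 mm behind the grasp point. The pads swing forward as they close: fully open they stand 13 mm farther back than shut.
Start: joints at [74.444, 17.813, 0.802, 86.603, -0.252, 75.585, -1.558], TCP at [0.125, -0.536, 0.248] pointing down, gripper open.
Joint ranges: [-154.91, 154.91], [-16.99, 109.72], [-72.82, 74.43], [7.12, 147.25], [-82.49, 262.49], [11.32, 116.49], [-174.64, 174.64]. Speed limits (degrees/s): [159.86, 159.86, 180, 180, 180, 180, 180].

INTERFACE

Orientations are given as [roll, pitch, yaw] about the fixed x, y, z axes, in that order (R = Rz(yaw) Ry(pitch) Rx(roll)).
In Python, from station import robot, fingers, vision, workorder, recognise gives the robot as it stands. Calls block until the motion is done:
- robot.move_to(position, orientation): joint-space move of the TCP to a pose.
- robot.line_to(position, orientation=None, velocity=0.15, f_stop=None): straight line of the TCP; orientation=None keeps the orientation; velocity is the mean speed in m/s. With f_stop (N) it stops when the force on the tool has changed by that much, and returns True; else False.
- robot.move_j(angles): joint-space move.
- fingers.gripper_to(opening, force=None): opening from 0.0 (shut) to 1.0 (fully open); force is the grip in N (None keeps the last); returns when the fingers have stopped.
- robot.pause(seconds).
- robot.inverse_kinematics(position, orientation): joint angles nearest the present ones, or None.
- vision.grab_frame(name): name is "scene" or "top"; returns the picture (384x512x3 uint8, red, green, blue); there is no depth.
- vision.calibration(name): a dict with "mtx" (3x3 intrinsics, pixels), "extrinsics" (4x4, takes a point from world to camera coordinates). Camera axes: x right, y up, looking along -z (the intrinsics and any distortion apply to the point x, -y, -z); pixel columns grow to the right and rows downward; lengths in m; the calibration is good to about 2 mm. A picture is of the moment at which its call begins. calibration takes no time and is no camera call.
A pose or a line that the arm cannot do raises robot.PlanningError and nothing moves.
- workorder.close_job(): hands the job in, once; it reports no verdict.
Trained networks look in the newest picture that a camera, given by its name, has taken for a name from the list of things; names that differ only in an ending like _2 or _b are one class to them, and where a whole thing is asked for, a point or a joint stands for the part that bears it (a point fixed in the world has none). Each returns a list of dicts, best first, with "p" (0 to 1); they miss things now and then, are a little off and sometimes report something else, mostly with a low value. They report only what shows in the picture. A call takes as long as a camera call. They do not tell look-alikes from the thing itself.
- recognise(label, camera): "rect" ([centre column, centre row, width, height] in pixels, round what is visible of it).
Readings, each from a call of its own:
- robot.current_time_s(): time.
- robot.current_joint_positions(): joint angles.
- robot.current_dq(): joint speeds.
- robot.current_joint_torque(): joint torques, N m.
- robot.current_tool_pos(): TCP position.
- robot.current_eef_rot(): TCP orientation.
- robot.current_contact_force(): force on the tool from outside, world axes, zero at the start.
- robot.current_torque(): the same for the moment, N m.
- robot.current_finger_gap(): opening from 0.0 (shut) to 1.0 (fully open).
Only numpy, scipy, OpenCV 4.12 (cv2) and the standard library are available. Lean on these libraries where they do the work, as an engineer would, in place of code of your own. Each camera call takes 0.05 s, during which the arm holds its last target.

## Working session

There is one attempt and no reset: what is moved stays moved. The work goes in short steps, each a Python script; the robot and the scene stay as the last script left them, time stands still between calls to the robot, and variables do not carry over. Pictures are saved under pics/ and viewed, and the job is handed in when it is done.

```bash
mkdir -p pics; ls; python3 - <<'E'
from station import robot, fingers, vision, workorder, recognise
import cv2
for n in ("scene","top"):
    im=vision.grab_frame(n); cv2.imwrite(f"pics/{n}0.png",cv2.resize(im[:,:,::-1],(800,600),interpolation=cv2.INTER_CUBIC))
    cv2.imwrite(f"pics/{n}0_raw.png",im[:,:,::-1])
    c=vision.calibration(n); print(n,{k:(v.round(4).tolist() if hasattr(v,'round') else v) for k,v in c.items()})
    for l in ("index_pin","short_pin","thin_pin","stand","bushing","rack","flange_hole","pointer"):
        try: print(l,[( [round(float(x),1) for x in d["rect"]],round(d["p"],2)) for d in recognise(l,n)])
        except Exception as e: print(l,e)
print(robot.current_time_s(),robot.current_eef_rot())
E
```

```text
pics
scene {'mtx': [[386.6892, 0.0, 256.484], [0.0, 386.6892, 191.2338], [0.0, 0.0, 1.0]], 'extrinsics': [[0.4697, 0.8828, 0.0127, -0.255], [-0.5553, 0.2842, 0.7816, 0.2442], [0.6863, -0.3741, 0.6237, -1.3708], [0.0, 0.0, 0.0, 1.0]]}
index_pin [([187.5, 237.6, 6.8, 29.4], 0.68), ([219.5, 226.8, 9.0, 26.7], 0.49)]
short_pin [([149.1, 215.4, 12.1, 11.1], 0.72)]
thin_pin []
stand [([294.4, 200.7, 71.5, 48.7], 0.93)]
bushing [([295.2, 188.3, 42.0, 32.0], 0.78), ([286.1, 255.2, 30.7, 44.4], 0.15)]
rack [([173.3, 222.1, 72.3, 43.9], 0.81), ([294.0, 188.8, 37.3, 27.6], 0.22), ([293.1, 198.7, 65.3, 51.5], 0.16)]
flange_hole [([295.4, 189.2, 41.6, 27.1], 0.56)]
pointer [([293.9, 201.1, 64.9, 53.0], 0.92)]
top {'mtx': [[375.0721, 0.0, 253.2389], [0.0, 375.0721, 194.2719], [0.0, 0.0, 1.0]], 'extrinsics': [[-0.131, -0.9914, -0.0017, 0.0466], [0.9699, -0.1285, 0.2069, -0.5554], [-0.2054, 0.0254, 0.9784, -0.8769], [0.0, 0.0, 0.0, 1.0]]}
index_pin [([291.2, 180.8, 7.7, 9.8], 0.55), ([320.1, 178.9, 8.6, 8.1], 0.54)]
short_pin [([349.6, 211.7, 14.1, 13.5], 0.63)]
thin_pin [([202.3, 208.1, 65.8, 65.1], 0.59), ([309.9, 211.9, 12.4, 10.6], 0.22)]
stand [([202.7, 209.2, 62.8, 61.8], 0.83), ([325.4, 214.2, 65.9, 27.2], 0.25)]
bushing [([202.1, 205.7, 39.0, 44.6], 0.68)]
rack [([324.6, 212.9, 64.7, 25.1], 0.97)]
flange_hole [([198.7, 201.7, 39.8, 44.0], 0.84)]
pointer [([203.9, 209.4, 70.9, 62.2], 0.61)]
0.9 [1.79999252e+02 2.26098147e-03 1.31653942e+01]
```

View pics/scene0.png

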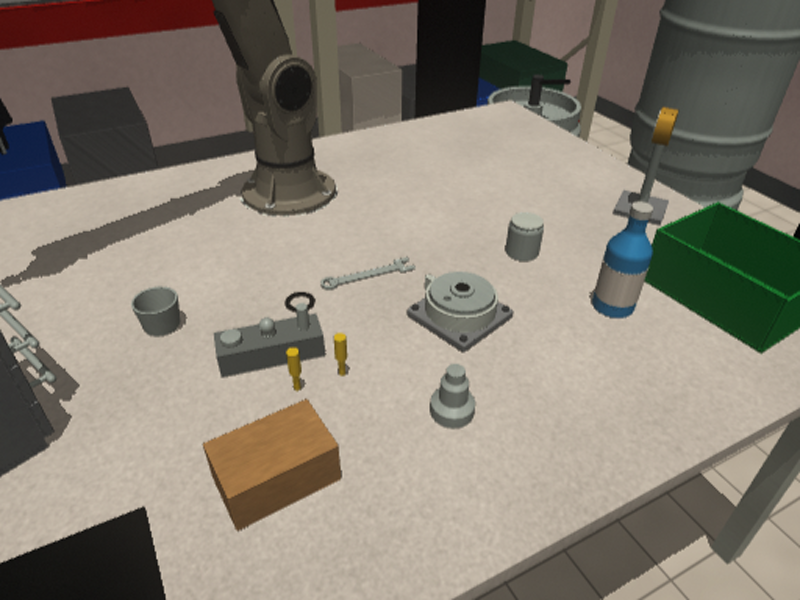

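View pics/top0.png

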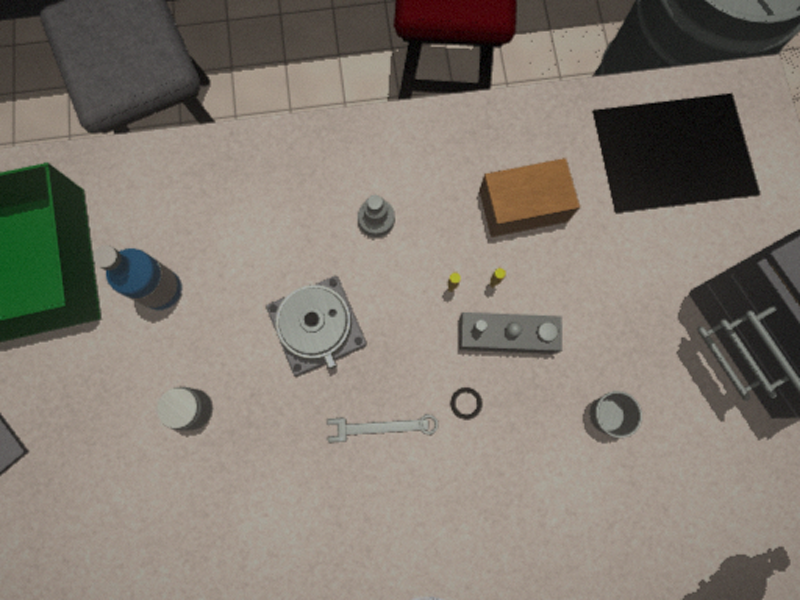

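```bash
python3 - <<'E'
import cv2,numpy as np
t=cv2.imread("pics/top0_raw.png");s=cv2.imread("pics/scene0_raw.png")
cv2.imwrite("pics/tcrop.png",cv2.resize(t[160:260,160:370],None,fx=3.8,fy=3.8,interpolation=cv2.INTER_CUBIC))
cv2.imwrite("pics/scrop.png",cv2.resize(s[160:270,130:340],None,fx=3.8,fy=3.8,interpolation=cv2.INTER_CUBIC))
E
```

```text
(no output)
```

View pics/tcrop.png

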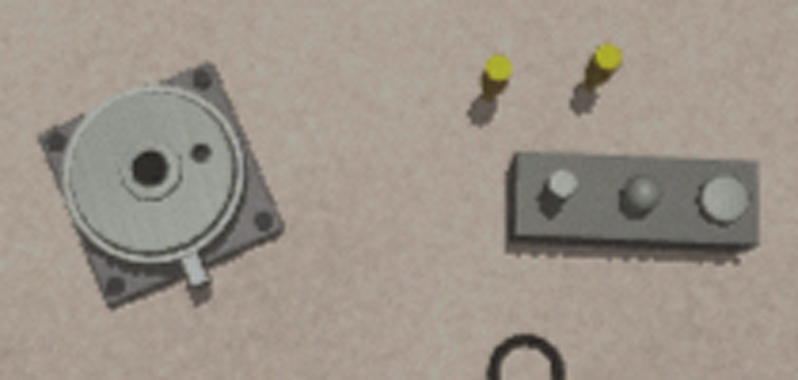

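View pics/scrop.png

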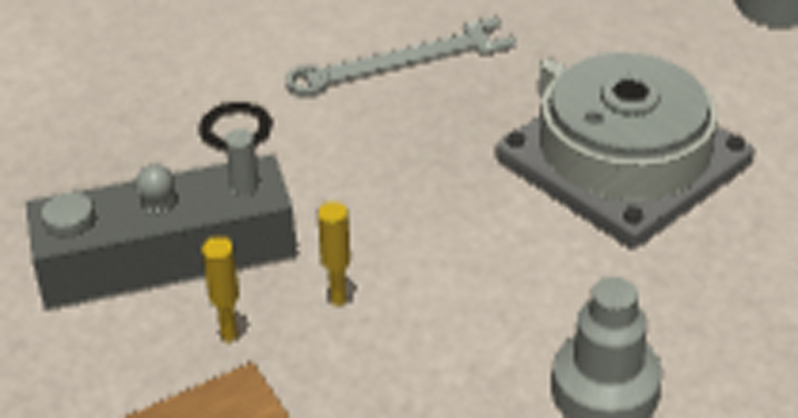

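```bash
cat > h.py <<'E'
import numpy as np,cv2
C={"scene":(np.array([[386.6892,0,256.484],[0,386.6892,191.2338],[0,0,1]]),np.array([[0.4697,0.8828,0.0127,-0.255],[-0.5553,0.2842,0.7816,0.2442],[0.6863,-0.3741,0.6237,-1.3708]])),
"top":(np.array([[375.0721,0,253.2389],[0,375.0721,194.2719],[0,0,1]]),np.array([[-0.131,-0.9914,-0.0017,0.0466],[0.9699,-0.1285,0.2069,-0.5554],[-0.2054,0.0254,0.9784,-0.8769]]))}
def proj(P,n):
    K,E=C[n];P=np.atleast_2d(P);c=P@E[:,:3].T+E[:,3];c=c*[1,-1,-1]
    u=c@K.T;return u[:,:2]/u[:,2:]
def ray(uv,n,z):
    K,E=C[n];R=E[:,:3];t=E[:,3]
    d=np.linalg.inv(K)@np.array([uv[0],uv[1],1.]);d=R.T@(d*[1,-1,-1]);o=-np.linalg.inv(R)@t
    s=(z-o[2])/d[2];return o+s*d
def crop2raw(p,off,s=3.8): return (np.array(p)+.5)/s-.5+np.array(off)
def circ(c,r,n=120):
    a=np.linspace(0,2*np.pi,n,endpoint=False);return np.c_[c[0]+r*np.cos(a),c[1]+r*np.sin(a),np.full(n,c[2])]
E
cat > fit.py <<'E'
from h import *
from scipy.optimize import minimize
T=[160,160];S=[130,160]
for nm,pt,ps,z in [("pinhead",(562,184),(241,138),.086),("hole",(201,153),(594,118),.058),("hubbore",(150,168),(630,90),.064),("pointer_end",(199,280),None,.048),("ball",(641,193),(156,182),.062),("short",(724,199),(68,207),.056)]:
    print(nm,ray(crop2raw(pt,T),"top",z).round(4), None if ps is None else ray(crop2raw(ps,S),"scene",z).round(4))
E
python3 fit.py; python3 - <<'E'
from h import *
# dark-blob centroids
t=cv2.imread("pics/top0_raw.png",0).astype(float)
print(t[195:207,206:220].astype(int)); print(t[202:215,300:316].astype(int))
E
```

```text
pinhead [ 0.5003 -0.1505  0.086 ] [ 0.5039 -0.1506  0.086 ]
hole [0.5559 0.0756 0.058 ] [0.5578 0.0758 0.058 ]
hubbore [0.5492 0.1089 0.064 ] [0.5492 0.1092 0.064 ]
pointer_end [0.4747 0.0869 0.048 ] None
ball [ 0.4915 -0.2042  0.062 ] [ 0.4921 -0.2046  0.062 ]
short [ 0.4813 -0.2584  0.056 ] [ 0.483  -0.2587  0.056 ]
[[153 152 157 152 149 150 151 153 154 154 154 151 137 110]
 [150 154 157 155 148 152 152 154 155 156 153 151 142 104]
 [153 151 156 154 148 140 135 138 143 154 155 154 152 132]
 [153 151 151 152 135  83  57  63  91 145 153 154 155 140]
 [150 154 153 148 106  54  51  57  64 110 156 156 157 147]
 [142 142 154 140  91  58  71  68  72 109 154 154 152 154]
 [142 119 154 145 107  75  68  75 100 141 156 156 154 151]
 [155 137 153 154 150 111  93 100 128 150 155 154 155 154]
 [151 132 152 155 153 157 150 153 155 157 157 155 156 156]
 [152 128 155 155 155 156 154 153 156 156 154 155 156 153]
 [154 124 155 155 155 159 155 151 154 156 158 154 158 158]
 [150 100 153 156 152 156 159 154 152 155 160 159 156 155]]
[[115 113 115 116 114 114 113 114 111 114 114 112 115 109 112 112]
 [115 113 119 112 115 113 115 110 114 113 112 112 114 110 112 109]
 [116 112 112 110 113 113 118 127 125 120 112 112 114 112 115 111]
 [111 113 116 113 116 128 149 165 156 144 128 116 112 114 109 110]
 [115 117 117 112 120 153 165 163 158 160 157 123 114 112 113 114]
 [118 113 113  97 103 166 163 162 164 163 158 141 113 114 111 111]
 [112 116 107  72 104 169 163 163 166 166 160 149 114 113 114 113]
 [115 113 101  55  92 156 161 163 165 165 154 126 112 113 115 113]
 [117 109  82  51  63  97 155 161 167 156 137 107 111 115 113 113]
 [113  91  57  54  56  60  79 125 143 110 100 115 115 113 114 114]
 [106  73  56  55  59  60  60  60  69  96 116 115 112 114 111 116]
 [114  98  63  61  58  58  60  62  85 112 113 112 114 113 112 114]
 [111 101  61  59  61  60  59  78 112 114 112 112 113 114 113 116]]
```

```bash
python3 - <<'E'
from h import *
out=[]
ax=np.array([.5492,.109])
for n,off in (("top",(160,160)),("scene",(230,150))):
    im=cv2.imread(f"pics/{n}0_raw.png")[off[1]:off[1]+85,off[0]:off[0]+100]
    im=cv2.resize(im,None,fx=4,fy=4,interpolation=cv2.INTER_CUBIC)
    for c,r,col in (((*ax,.051),.060,(0,0,255)),((*ax,.058),.053,(0,255,0)),((*ax,.064),.020,(255,0,0)),((.5568,.0757,.058),.0065,(0,255,255))):
        for u in proj(circ(c,r),n):
            p=(u-off+.5)*4-.5; cv2.circle(im,tuple(int(round(v)) for v in p),0,col,-1)
    out.append(im)
cv2.imwrite("pics/ov.png",np.hstack(out))
from station import robot
for yaw in (79.5,-100.5):
  for p in [(.502,-.1505,.072),(.502,-.1505,.15),(.5568,.0757,.15),(.5568,.0757,.11),(.5166,.0993,.11),(.52,.12,.11)]:
    q=robot.inverse_kinematics(p,[180,0,yaw]); print(yaw,p,None if q is None else np.round(q,1))
print(robot.current_time_s())
E
```

```text
79.5 (0.502, -0.1505, 0.072) [ 39.8  28.5 -33.1 103.   18.8  54.1 -11.8]
79.5 (0.502, -0.1505, 0.15) [ 41.2  23.  -34.5  98.1  14.3  63.4  -8.1]
79.5 (0.5568, 0.0757, 0.15) [ 27.5  33.8 -54.7  91.7  28.9  69.8 -43.3]
79.5 (0.5568, 0.0757, 0.11) [ 26.   35.7 -52.   94.4  30.4  65.2 -44.5]
79.5 (0.5166, 0.0993, 0.11) [ 30.4  36.2 -62.   99.9  35.   65.6 -52.7]
79.5 (0.52, 0.12, 0.11) [ 28.6  38.2 -63.7  98.7  37.   67.1 -56.1]
-100.5 (0.502, -0.1505, 0.072) [ -29.6   39.4   64.5  105.6  -40.4   61.9 -140. ]
-100.5 (0.502, -0.1505, 0.15) [ -30.9   31.2   64.7  100.7  -30.3   67.9 -147.9]
-100.5 (0.5568, 0.0757, 0.15) [ 31.   37.1 -61.7  91.6  33.9  72.1 132.9]
-100.5 (0.5568, 0.0757, 0.11) [ 30.9  40.4 -61.8  94.2  37.8  68.8 130. ]
-100.5 (0.5166, 0.0993, 0.11) [ 30.3  36.1 -61.7  99.9  34.7  65.5 127.5]
-100.5 (0.52, 0.12, 0.11) [ 27.7  37.  -61.7  98.7  35.4  66.2 125.2]
0.9
```

View pics/ov.png

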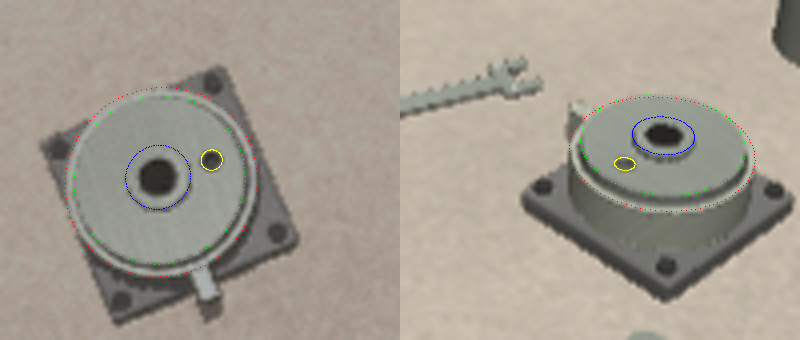

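Candidates for the index pin, as top-camera raw pixels:
- Steel straight-headed pin in the rack at (307.5, 208). In scene it is at (193, 203).
- Yellow look-alikes at (291, 181) and (320, 179). These are not meant.
- Ball-head pin at (328, 211).
- Flat-head pin at (350, 212).

I choose the steel straight cylinder at (307.5, 208). The crops above confirm it: grey, tall and standing in the rack. The overlays fit the stand axis at (0.5492, 0.109) and the flange hole at (0.5568, 0.0757).

```bash
python3 - <<'E'
from station import robot, fingers, vision
from h import *
O=[180,0,79.5]
fingers.gripper_to(0.6,60)
robot.move_to([.502,-.1505,.15],O)
robot.line_to([.502,-.1505,.072],velocity=.1,f_stop=8)
fingers.gripper_to(0.0,60)
print(robot.current_finger_gap(),robot.current_tool_pos(),robot.current_contact_force())
robot.line_to([.502,-.1505,.150],velocity=.1)
print(robot.current_tool_pos(),robot.current_contact_force(),robot.current_finger_gap())
robot.move_to([.545,.02,.150],O)
for n in("top","scene"):
    cv2.imwrite(f"pics/{n}1.png",vision.grab_frame(n)[:,:,::-1])
print(robot.current_tool_pos(),robot.current_time_s())
a=cv2.imread("pics/top1.png")[150:250,170:300];b=cv2.imread("pics/scene1.png")[110:230,200:330]
a=cv2.resize(a,(400,308),interpolation=cv2.INTER_CUBIC);b=cv2.resize(b,(400,369),interpolation=cv2.INTER_CUBIC)
cv2.imwrite("pics/g1.png",np.hstack([cv2.copyMakeBorder(a,0,61,0,0,0),b]))
E
```

```text
0.188430978428496 [ 0.50251165 -0.15063633  0.07276223] [-0.53640359 -0.38163039  4.05289889]
[ 0.50127428 -0.15043559  0.14920948] [-0.66998969  1.25092511 -1.22812423] 0.18967904695884585
[0.54476338 0.01771176 0.14932281] 6.4167
```

View pics/g1.png

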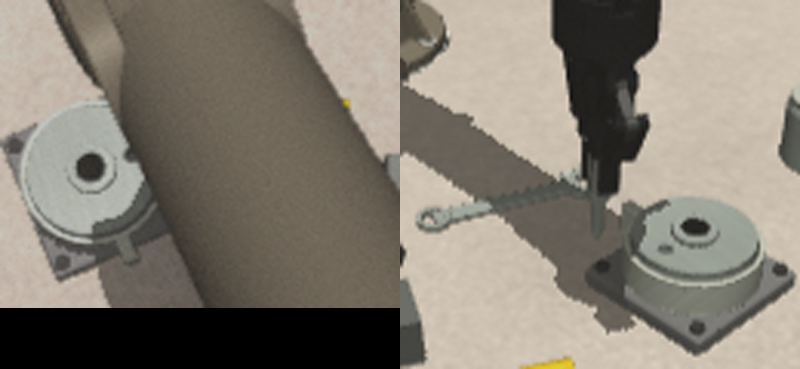

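```bash
python3 - <<'E'
from station import robot, vision
from h import *
print(robot.current_tool_pos(), robot.current_eef_rot())
p=robot.current_tool_pos()
im=vision.grab_frame("scene")[:,:,::-1]; cv2.imwrite("pics/scene2.png",im)
o=(245,150);c=cv2.resize(im[o[1]:o[1]+60,o[0]:o[0]+60],None,fx=10,fy=10,interpolation=cv2.INTER_CUBIC)
for d in (0,.033,.036,.045):
    for w in (-.005,.005,-.009,.009):
        for s in ((.4697,.8828),):
            u=proj([p[0]+w*s[0]/1.,p[1]+w*s[1],p[2]-.0648+d],"scene")[0]
            cv2.circle(c,tuple(int(v) for v in (u-o+.5)*10),2,(0,0,255),-1)
cv2.imwrite("pics/g2.png",c)
E
```

```text
[0.54476338 0.01771176 0.14932281] [-1.79943140e+02  1.04135757e-01  7.93281369e+01]
```

View pics/g2.png

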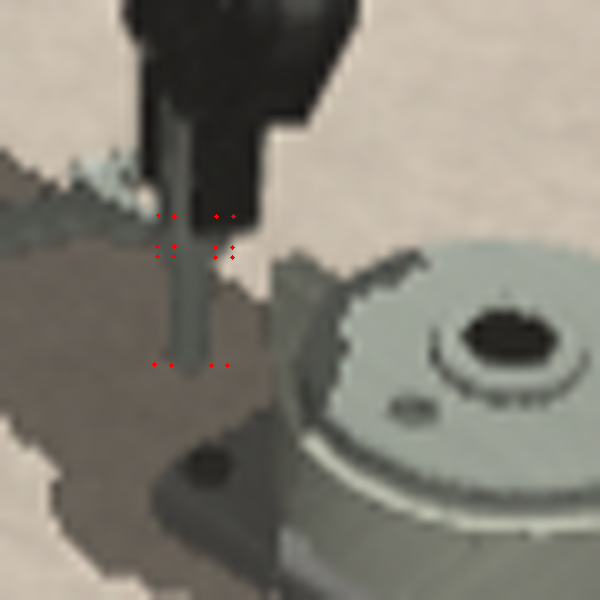

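```bash
cat >> h.py <<'E'
def goto(robot,p,v=.1,n=2,**k):
    """line with steady-state correction"""
    p=np.array(p,float);cmd=p.copy()
    for i in range(n):
        robot.line_to(cmd.tolist(),velocity=v,**k); robot.pause(.15)
        e=p-np.array(robot.current_tool_pos()); 
        if np.abs(e).max()<.0005: break
        cmd=cmd+e
    return cmd,e
E
python3 - <<'E'
from station import robot
from h import *
robot.pause(.3); print(robot.current_tool_pos(),robot.current_contact_force())
r=goto(robot,[.5568,.0757,.130],n=3); print(r,robot.current_tool_pos(),robot.current_contact_force(),robot.current_time_s())
h=robot.line_to([r[0][0],r[0][1],r[0][2]-.0205],velocity=.015,f_stop=4)
print(h,robot.current_tool_pos(),robot.current_contact_force(),robot.current_time_s())
E
```

```text
[0.54500002 0.01930483 0.15003577] [ 0.5696748   0.09526494 -0.15608739]
(array([0.55676705, 0.07579779, 0.129933  ]), array([ 4.67349319e-05, -1.02282515e-04,  6.21758718e-05])) [0.55675327 0.07580228 0.12993782] [ 0.37779243  0.21996803 -1.24235122] 8.4667
False [0.5568751  0.07586323 0.10956396] [-0.01870201  0.23259362 -2.10094038] 9.9833
```

```bash
python3 - <<'E'
from station import robot
from h import *
robot.pause(.2);p=np.array(robot.current_tool_pos());f0=np.array(robot.current_contact_force());print(p,f0)
h=robot.line_to([p[0],p[1],p[2]-.004],velocity=.008,f_stop=3)
print(h,robot.current_tool_pos(),robot.current_contact_force())
robot.pause(.2);print(robot.current_tool_pos(),robot.current_contact_force(),robot.current_time_s())
E
```

```text
[0.5568254  0.07580447 0.10952758] [ 0.1537963  -0.44739937  0.22017754]
True [0.55692762 0.07585473 0.10864042] [0.02201354 0.6862624  5.03458013]
[0.55693072 0.07582832 0.10859845] [-0.19413981  0.40172749  6.26442828] 10.6667
```

```bash
cat >> h.py <<'E'
AX=np.array([.5492,.109]);YAW=np.radians(-163.5);ZP=.1086
def at(b,z,r=.034): return [AX[0]+r*np.cos(YAW+b),AX[1]+r*np.sin(YAW+b),z]
def bof(p): 
    d=np.array(p[:2])-AX; return (np.arctan2(d[1],d[0])-YAW+np.pi)%(2*np.pi)-np.pi, np.hypot(*d)
E
cat > search.py <<'E'
import sys
from station import robot
from h import *
p=robot.current_tool_pos();b,r=bof(p);print("b",b,r)
robot.line_to([p[0],p[1],ZP+.0012],velocity=.02)
for a in np.linspace(b,.70,7)[1:]:
    robot.line_to(at(a,ZP+.0012),velocity=.03)
print(robot.current_time_s(),robot.current_contact_force(),bof(robot.current_tool_pos()))
a=.70
while a>-.75:
    a-=.11
    robot.line_to(at(a,ZP+.0010),velocity=.03)
    h=robot.line_to(at(a,ZP-.0022),velocity=.012,f_stop=3.5)
    p=robot.current_tool_pos();f=robot.current_contact_force();t=robot.current_time_s()
    print(round(a,3),h,np.round(bof(p),4),"dz",round((p[2]-ZP)*1e3,2),np.round(f,1),round(t,2))
    if p[2]<ZP-.0008: break
    if t>32: break
    robot.line_to([p[0],p[1],ZP+.0010],velocity=.03)
E
python3 search.py
```

```text
b 1.5117819736942444 0.034060602943948595
12.75 [ 0.39217963  0.49668005 -0.85409911] (np.float64(0.6875412574456332), np.float64(0.034147281240005684))
0.59 True [0.5882 0.034 ] dz 0.05 [-1.  -0.3  4. ] 13.25
0.48 True [0.4727 0.034 ] dz 0.04 [-0.5 -0.2  4.4] 13.99
0.37 True [0.3663 0.034 ] dz 0.02 [-0.8 -0.1  3.8] 14.72
0.26 True [0.2577 0.034 ] dz 0.03 [-0.6  0.1  5.3] 15.46
0.15 True [0.1471 0.034 ] dz 0.02 [-0.8  0.1  4. ] 16.2
0.04 True [0.0359 0.034 ] dz 0.02 [-1.4 -0.1  4. ] 16.94
-0.07 True [-0.0709  0.034 ] dz -0.24 [-0.9  0.5  3.6] 17.68
-0.18 False [-0.1787  0.0342] dz -2.43 [ 0.3 -1.  -2.1] 18.62
```

```bash
python3 - <<'E'
from station import robot
from h import *
h=robot.line_to(at(-.18,.0885),velocity=.012,f_stop=5)
robot.pause(.1);print(h,robot.current_tool_pos(),bof(robot.current_tool_pos()),robot.current_contact_force(),robot.current_time_s())
E
```

```text
False [0.51560469 0.10557036 0.08863454] (np.float64(-0.1862448982141558), np.float64(0.03376991911961521)) [2.3690996  0.58915493 1.27560262] 20.3667
```

```bash
python3 - <<'E'
from station import robot,fingers,vision
from h import *
p=robot.current_tool_pos()
h=robot.line_to([p[0],p[1],.0855],velocity=.008,f_stop=4)
robot.pause(.1);print(h,robot.current_tool_pos(),robot.current_contact_force(),robot.current_time_s())
if h:
    fingers.gripper_to(.45);robot.pause(.2)
    print(robot.current_finger_gap(),robot.current_contact_force())
    p=robot.current_tool_pos();robot.line_to([p[0],p[1],.20],velocity=.1)
    q=robot.current_joint_positions()
    robot.move_to([.45,-.10,.25],[180,0,79.5])
    robot.pause(.2)
    a=vision.grab_frame("top")[:,:,::-1];b=vision.grab_frame("scene")[:,:,::-1]
    cv2.imwrite("pics/top3.png",a);cv2.imwrite("pics/scene3.png",b)
    A=cv2.resize(a[160:260,150:250],(400,400),interpolation=cv2.INTER_CUBIC)
    B=cv2.resize(b[130:230,245:345],(400,400),interpolation=cv2.INTER_CUBIC)
    cv2.imwrite("pics/g3.png",np.hstack([A,B]));print(robot.current_time_s())
E
```

```text
True [0.51568762 0.10575425 0.08675822] [-0.48084021  0.02452648  4.75662288] 20.7917
0.45215583443859514 [ 0.66211038  0.05415707 -0.55660015]
23.8083
```

View pics/g3.png

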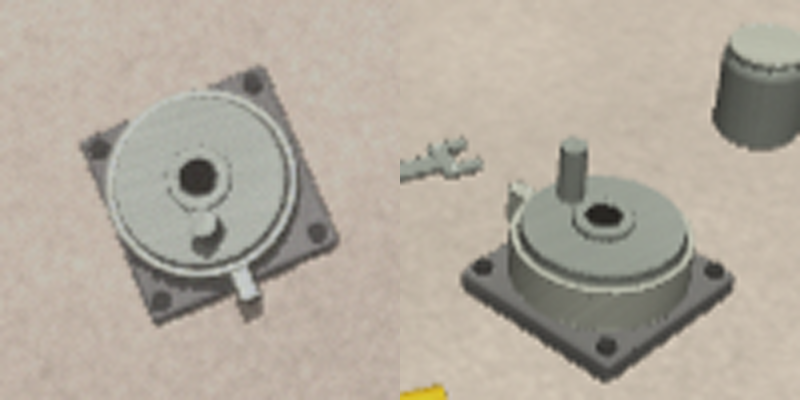

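The pin stands upright with its head on the flange: its top is at crop (205, 222) in top and (573, 145) in scene, and the gripper is clear. I'll run one numeric check and then hand in.

```bash
python3 - <<'E'
from station import robot,workorder
from h import *
print("pred px",proj([.5157,.1057,.100],"top"),proj([.5157,.1057,.100],"scene"),"seen",np.array([205.5,222.5])/4-.5+[150,160],np.array([173.5,145.5])/4-.5+[245,130])
for n in("top","scene"):
    a=cv2.imread(f"pics/{n}0_raw.png",0);b=cv2.imread(f"pics/{n}3.png",0)
    d=cv2.absdiff(cv2.GaussianBlur(a,(3,3),0),cv2.GaussianBlur(b,(3,3),0))>35
    k,_,st,ce=cv2.connectedComponentsWithStats(d.astype(np.uint8)); print(n,[(ce[i].round().tolist(),int(st[i,4])) for i in range(1,k) if st[i,4]>12])
print(robot.current_contact_force(),robot.current_time_s())
workorder.close_job()
E
```

```text
pred px [[199.71038514 214.72594238]] [[288.30702117 165.54714229]] seen [200.875 215.125] [287.875 165.875]
top [([353.0, 270.0], 20780), ([332.0, 144.0], 217), ([315.0, 180.0], 18), ([265.0, 185.0], 49), ([212.0, 200.0], 35), ([350.0, 212.0], 62), ([202.0, 220.0], 38), ([315.0, 224.0], 28), ([344.0, 225.0], 51), ([272.0, 313.0], 4542), ([298.0, 253.0], 45), ([380.0, 266.0], 50), ([390.0, 265.0], 216), ([475.0, 369.0], 1381)]
scene [([181.0, 8.0], 95), ([203.0, 72.0], 1360), ([197.0, 21.0], 57), ([148.0, 27.0], 168), ([176.0, 43.0], 116), ([190.0, 51.0], 89), ([3.0, 74.0], 91), ([189.0, 83.0], 73), ([80.0, 146.0], 2359), ([206.0, 168.0], 1824), ([287.0, 173.0], 99), ([193.0, 199.0], 41), ([218.0, 228.0], 182), ([187.0, 225.0], 52), ([189.0, 240.0], 139), ([241.0, 235.0], 118), ([159.0, 255.0], 109)]
[ 0.41406753 -0.41574959 -0.46084909] 23.8083
the job is handed in; nothing more can be done
```

The bushing is locked: the index pin is fully home with its head down on the flange, released and upright, and the job is handed in at about 24 s. `close_job()` gives no verdict, so this rests on my own last checks.

**What I did**
- I took the steel straight-headed pin from the rack, not the yellow look-alikes, and lowered it into the flange hole without contact.
- I felt the plate at about 6 N, turned the bushing clockwise, and probed every 0.11 rad at about 4 to 5 N.
- The pin dropped in at about -0.18 rad. I pushed it home until the head met the flange at about 5 N, then let go and moved the arm clear.

**Last checks**
- **Depth:** the tool stopped 21.8 mm below its height on the plate. That puts the tip about 22 mm above the bench, against the 24.5 mm limit.
- **Position:** in both pictures the head top is within about 1.2 pixels (roughly 3 mm or less) of where it was predicted, and the pin looks upright.
- **Clear of the robot:** the measured tool force is about zero.

**Not settled:** a before/after picture comparison to see whether the bystanders had moved was mostly swamped by the arm and its shadow. It therefore neither confirms nor contradicts that they stayed put. The arm met no unexpected force on the moves where I read it.

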